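# Lock the rotor with the long T-key

### The arm

A 7-joint arm with a two-finger parallel gripper is mounted at the origin on a cart in front of the work surface, level with it; the furniture and walls round the work are solid. World frame = base frame: x ahead of the robot, y to its left, z up, the work surface at z = 0. Lengths are in m, angles in rad, forces in N, time in s.
With the tool pointing down it reaches from about 0.4 to 0.85 m from the base axis. Payload 4.5 kg.
Tool frame: the origin (TCP) lies on the centre line of the jaws, within the pads' length; the fingertips stand ahead of it and the grasp point (between the pads) lies 6 mm ahead of it (r.tcp_to_tips is the x of the fingertips in the tool frame, in m); x points along the fingers, y is the direction in which the jaws open and shut, and the axes are right-handed (so a half turn about x gives the same grasp; the last joint's range is limited). The gripper opens to 88 mm and grips with 3 to 60 N. Pads are 18 mm wide; open, the fingers measure 123 mm over their backs; the gripper's body (75 mm by 187 mm) begins 45 mm behind the grasp point.
Start: joints at [-1.232, 0.689, -0.195, 1.565, 0.157, 0.902, -0.215], TCP at [0.188, 0.596, 0.264] pointing down, gripper open.
Joint ranges: [-3.01, 3.01], [-0.46, 2.08], [-1.47, 1.51], [0.13, 2.56], [-1, 4.14], [0.04, 2.09], [-2.66, 2.66]. Speed limits (rad/s): [2.57, 2.57, 3.14, 3.14, 3.14, 3.14, 3.14].

### API

Orientations are given as a unit quaternion [x, y, z, w].
In Python, from plant import r gives the robot as it stands.
- The arm moves only by the tool play_rows, never from a script. Its argument "targets" is a list of rows, each a list of 3 entries, a list of its own where there are three numbers: the turn, a rotation vector about the world's x, y, z in rad, then the shift along the world's x, y, z in units of 40 mm (1.0 is 40 mm), then the closure in counts, from 0 (fully open) to 255 (shut). A call has 1 to 5 rows; each row shifts and turns the commanded pose from where the row before left it; what a row does not reach is not made up. A row lasts 1/10 s, in which the tool goes at most 50 mm and 8.59 degrees, less where a joint would pass 70% of its speed; a pose out of reach is approached as far as the arm can. A call is refused whole if a number of a shift passes 1 or a number of a turn 0.15, either way. A call with a gripper value outside its range is refused whole. The fingers move at their own pace and stop on an object; "newtons" is the grip in N (left out, the last holds). Time passes only in rows, so rows that do not move let the fingers close. It gives the time, the measured TCP pose, the force and the opening at its end, in the units of the state.
- r.get_state(): the state, without advancing time (a new reading comes with each control period).
- r.snapshot(name): name is "side" or "top"; returns a dict with "color" (400x640x3 uint8, red, green, blue), "fx", "fy", "cx", "cy" (pixels), "dist" ([k1, k2, p1, p2, k3] as OpenCV has them; the pictures are not rectified), "cam_to_world" (4x4, takes a point from camera to world coordinates). Camera axes: x right, y up, looking along -z (the intrinsics and any distortion apply to the point x, -y, -z); pixel columns grow to the right and rows downward; lengths in m; the calibration is good to about 2 mm. A picture is of the moment at which its call begins. There is no depth.
- r.finish_job(): hands the job in, once; it reports no verdict.
The state is a dict: "clock": time; "q": joint angles; "qd": joint speeds; "joint_torque": joint torques, N m; "tool_pos": TCP position; "eef_rot": TCP orientation; "contact_force": force on the tool from outside, world axes, zero at the start; "moment": the same for the moment, N m; "opening": opening from 0.0 (shut) to 1.0 (fully open).
Only numpy, scipy, OpenCV 4.12 (cv2) and the standard library are available. Lean on these libraries where they do the work, as an engineer would, in place of code of your own. Each camera call takes 0.05 s, during which the arm holds its last target.

### The job

Lock the centrifuge rotor on its service stand: take the long T-key out of the key stand, seat its forked foot fully over the tongue of the lock screw deep in the rotor's hub, and turn the screw clockwise (seen from above) to its stop. Let go and leave the key standing seated in the hub; leave the short key in the key stand.

Things in the scene. Friction and masses are not known exactly. Their poses are not given: they have to be found in the camera images.
- long_key_grip (a point): Centre of the grey handle plate of the long T-key, upright in a hole of the key stand; 56 mm wide (x), 14 thick (y), 34 high (z up). The foot is 122 mm below this point (on the worktop at first): a steel boss 32 mm across, 44 high, ending in two prongs 14 mm long, 15 apart, the gap running along x: handle parallel to the tongue. A half turn makes no difference. 0.14 kg.
- short_key_grip (a point): Centre of the handle (44 x 14 x 34 mm) of the short T-key, 92 mm tall, its fork too narrow for this screw. It stands in the other hole of the grey key stand (150 x 60 x 45 mm high; holes 35 mm wide and right through, 84 mm apart). Either key may be in either hole.
- screw_tongue (a point): Top middle of the screw's brass tongue (32 mm along x, 6 thick, 10 high), on the hub's axis, 40 mm above the worktop. Round it the silvery conical rotor, 124 mm wide, fixed, its top 45 mm higher: a funnel mouth 56 mm wide narrows over 15 mm to a 40 mm bore. Seated, the prongs rest on the screw head at the tongue's foot; the handle's centre is then 112 mm above this point.
- lock_screw (a joint): Lock screw angle, rad: starts at 0 to 0.1, grows clockwise from above to a hard stop at 0.80 (46 degrees, locked); friction 0.08 N m, stays as left. At 0 the tongue is parallel to the two black bars on the rotor's slope. The fork has 0.40 rad (23 degrees) of play either side of parallel, so the key ends that far past the tongue.
There are look-alikes about, which are no part of the job. What is shaped like the part that bears long_key_grip but green or purple is not meant.

How it is judged:
On the way, in this order (a step that is already met when the one before it is completed fails the run):
1. the long key's fork is seated over the tongue of the screw, which is not yet locked (horizontal distance between long_key_grip and screw_tongue below 0.03 m and z of long_key_grip in the frame of screw_tongue below 0.1175 m and value of joint lock_screw below 0.5 rad), for 0.1 s.
2. the screw is turned clockwise to within about 10 degrees of its stop with the key seated (horizontal distance between long_key_grip and screw_tongue below 0.03 m and z of long_key_grip in the frame of screw_tongue below 0.1175 m and value of joint lock_screw above 0.62 rad), for 0.1 s.
At the end, for the whole second after the job is handed in: The screw is within about 10 degrees of its stop (over 0.62 rad); the long key stands seated over the tongue (handle centre under 117.5 mm above it, within 30 mm of its axis, leaning less than 17 degrees); the short key is within 30 mm of where it stood (all of step 2 and angle between long_key_grip's own z axis and vertical below 0.3 rad and distance of short_key_grip from where it was at the start of the episode below 0.03 m); the robot touches nothing.
It fails at once if the short key is taken out of the stand (distance of short_key_grip from where it was at the start of the episode above 0.04 m).
It fails at once if the screw is turned past a third of its travel before the long key stands over the hub (value of joint lock_screw above 0.3 rad and horizontal distance between long_key_grip and screw_tongue above 0.04 m).
It also fails if it takes over 42 s, if anything falls off the work surface, if the arm or the gripper's body presses on something with over 40 N, if the wrist force passes 120 N, or if a joint passes its speed limit or range.

## Working session

There is one attempt and no reset: what is moved stays moved. The work goes in short steps, Python scripts to look and compute and a tool call to move; the robot and the scene stay as the last step left them, time stands still between calls to the robot, and variables do not carry over. Pictures are saved under pics/ and viewed, and the job is handed in when it is done.

Besides the shell and the picture viewer there is one more tool, called by a JSON object that holds its "op" and its "data". play_rows: Moves the arm, as the interface text tells. Its arguments: {"type":"object","properties":{"targets":{"type":"array","items":{"type":"array"}},"newtons":{"type":"number"}},"required":["targets"]}

```bash
mkdir -p pics; ls
python3 - <<'E'
from plant import r
import cv2,numpy as np
print(r.get_state(), r.tcp_to_tips)
for n in("side","top"):
    s=r.snapshot(n); cv2.imwrite(f"pics/{n}0.png",s["color"][:,:,::-1]); print(n,s["fx"],s["fy"],s["cx"],s["cy"],s["dist"]); print(np.round(s["cam_to_world"],4).tolist())
E
```

```text
pics
{'clock': 0.0, 'q': array([-1.23221114,  0.6899998 , -0.19452157,  1.56632703,  0.15729901,
        0.90247715, -0.21511731]), 'qd': array([-0.00072646,  0.00024709,  0.00028996, -0.00013195,  0.00030289,
        0.00015879,  0.00135636]), 'joint_torque': array([ 1.86569967e-03, -5.27577889e+01, -1.26641683e+00, -1.53423214e+01,
       -5.25848230e-02,  6.42004670e-03,  1.70761646e-04]), 'tool_pos': array([0.18742119, 0.5956339 , 0.26290483]), 'eef_rot': array([ 0.10667572,  0.69897045, -0.10795756,  0.69886034]), 'contact_force': array([1.1786018 , 1.01713938, 0.0231147 ]), 'moment': array([-0.01887707, -0.02378629, -0.00842134]), 'opening': 1.0019729555723358} 0.025
side 463.91631573507993 463.91631573507993 323.69432800358567 197.57560865594476 [-0.13529133  0.          0.          0.          0.        ]
[[-0.8941, 0.254, -0.3689, 0.1822], [-0.4474, -0.5457, 0.7085, 0.4605], [-0.0214, 0.7985, 0.6016, 0.5932], [0.0, 0.0, 0.0, 1.0]]
top 391.8445758798957 391.8445758798957 320.97136923955134 197.99302743932805 [-0.06092084  0.          0.          0.          0.        ]
[[-0.0262, 0.9822, -0.1858, 0.3399], [-0.9996, -0.0273, -0.0033, -0.1443], [-0.0084, 0.1856, 0.9826, 0.9456], [0.0, 0.0, 0.0, 1.0]]
```

View pics/side0.png

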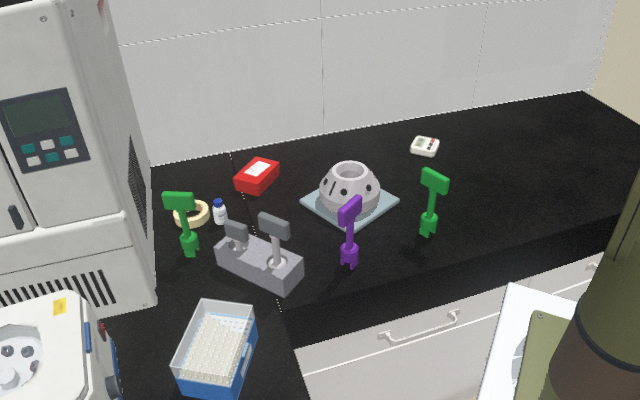

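View pics/top0.png

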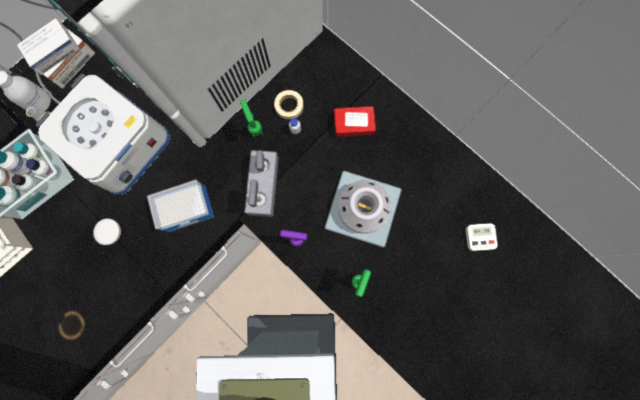

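Possible long keys: the grey handles at side (275,225) and (237,233), which are top (255,190) and (262,160). The green keys at side (178,200) and (434,180) and the purple one at (350,210) are look-alikes. I'll crop in close to choose.

```bash
cat > h.py <<'E'
import cv2,numpy as np
from plant import r
def ray(s,uv):
    K=np.array([[s["fx"],0,s["cx"]],[0,s["fy"],s["cy"]],[0,0,1]])
    p=cv2.undistortPoints(np.array([[uv]],float),K,np.array(s["dist"],float))[0,0]
    T=np.array(s["cam_to_world"]); d=T[:3,:3]@np.array([p[0],-p[1],-1]); return T[:3,3],d/np.linalg.norm(d)
def onz(s,uv,z):
    o,d=ray(s,uv); return o+d*(z-o[2])/d[2]
def proj(s,P):
    T=np.array(s["cam_to_world"]); c=T[:3,:3].T@(np.array(P)-T[:3,3]); c=np.array([c[0],-c[1],-c[2]])
    K=np.array([[s["fx"],0,s["cx"]],[0,s["fy"],s["cy"]],[0,0,1]])
    return cv2.projectPoints(c[None],np.zeros(3),np.zeros(3),K,np.array(s["dist"],float))[0][0,0]
def tri(s1,u1,s2,u2):
    o1,d1=ray(s1,u1);o2,d2=ray(s2,u2)
    t=np.linalg.lstsq(np.c_[d1,-d2],o2-o1,rcond=None)[0]
    a=o1+t[0]*d1;b=o2+t[1]*d2; return (a+b)/2,np.linalg.norm(a-b)
def crop(s,x0,y0,w,h,k,f):
    cv2.imwrite(f,cv2.resize(s["color"][y0:y0+h,x0:x0+w,::-1],None,fx=k,fy=k,interpolation=cv2.INTER_CUBIC))
E
python3 - <<'E'
from h import *
s=r.snapshot("side");t=r.snapshot("top")
a=cv2.resize(s["color"][190:310,200:320,::-1],None,fx=5,fy=5,interpolation=2)[:600]
crop(s,205,200,110,100,6,"pics/sk.png"); crop(t,230,140,70,80,7,"pics/tk.png"); crop(t,315,160,95,90,6,"pics/tr.png"); crop(s,290,145,120,90,6,"pics/sr.png")
E
```

```text
(no output)
```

View pics/sk.png

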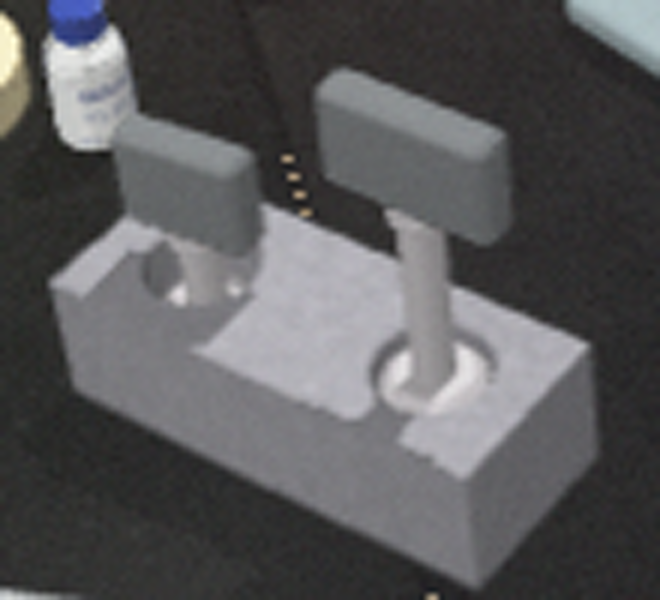

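View pics/tk.png

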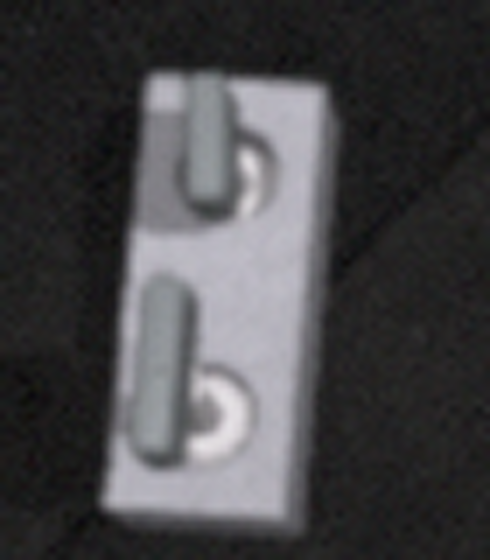

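View pics/tr.png

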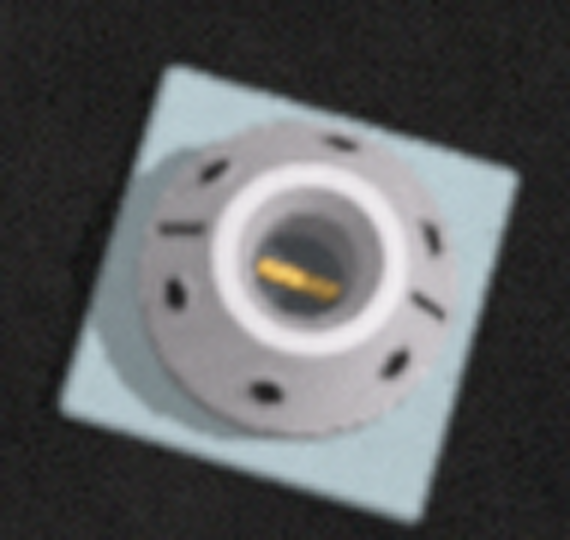

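View pics/sr.png

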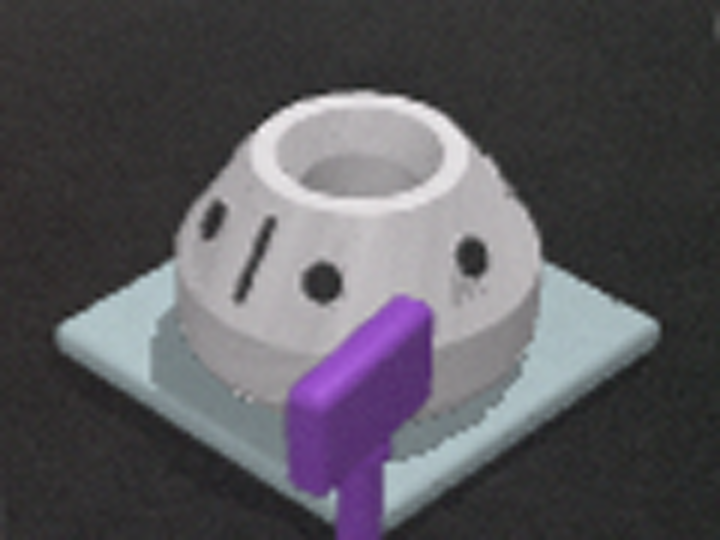

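The long key is the taller, wider grey handle at side (275,226), top (253,193). The short key is at top (260,160). Next I measure positions.

Run:
```python
from h import *
s=r.snapshot("side");t=r.snapshot("top")
hsv=cv2.cvtColor(t["color"],cv2.COLOR_RGB2HSV)
m=((hsv[...,0]>12)&(hsv[...,0]<32)&(hsv[...,1]>110)&(hsv[...,2]>90)).astype(np.uint8); m[:,:340]=0;m[:,:][:180]=0;m[230:]=0;m[:,390:]=0
c=np.argwhere(m)[:,::-1].astype(float); print("tongue px",len(c),c.mean(0))
P=np.array([onz(t,u,0.040)[:2] for u in c]); mu=P.mean(0); w,v=np.linalg.eigh(np.cov(P.T)); a=v[:,1]; print("tongue",mu,np.degrees(np.arctan2(a[1],a[0])),np.sqrt(w)*np.sqrt(12))
# rim circle z=.085 bright
g=cv2.cvtColor(t["color"],cv2.COLOR_RGB2GRAY); 
m=(g>195).astype(np.uint8); m[:,:340]=0;m[:,395:]=0;m[:180]=0;m[240:]=0
n,l,st,ce=cv2.connectedComponentsWithStats(m); k=1+np.argmax(st[1:,4]); print(st[k],ce[k])
cs,_=cv2.findContours((l==k).astype(np.uint8),cv2.RETR_CCOMP,cv2.CHAIN_APPROX_NONE)
for q in cs:
    if len(q)>30:
        W=np.array([onz(t,u[0],0.085)[:2] for u in q.astype(float)]); print("rim",cv2.fitEllipse((W*1000).astype(np.float32)))
# plate / bars: approx px from crop
for u in [(315+161/6,160+229/6),(315+200/6,160+229/6),(315+415/6,160+293/6),(315+443/6,160+317/6)]:
    pass
# handle colors
for nm,im,roi in(("top",t,(240,150,275,212)),("side",s,(220,205,295,245))):
    h=cv2.cvtColor(im["color"],cv2.COLOR_RGB2HSV)
    print(nm,[h[y,x].tolist() for x,y in ([(253,193),(260,160),(265,185)] if nm=="top" else [(270,222),(275,230),(270,250)])])
for nm,u,z in [("long",(253,193),.139),("short",(260,160),.09),("purple",(293,238),.139),("green2",(362,282),.139),("green1",(245,110),.139),("redbox",(355,120),.03),("cabinetcorner",(205,143),0),("tiprack",(182,205),.07),("instr",(165,140),.1)]:
    print(nm,onz(t,u,z).round(3))
```

```text
tongue px 44 [363.97727273 206.09090909]
tongue [ 0.48904223 -0.24137925] 68.07527934797682 [0.00787766 0.0312694 ]
[351 187  34  32 384] [367.64322917 202.79166667]
rim ((489.16717529296875, -243.6740264892578), (70.6671371459961, 73.68451690673828), 153.05491638183594)
rim ((489.09759521484375, -242.45700073242188), (56.13139724731445, 57.85390090942383), 68.97557067871094)
top [[107, 16, 147], [113, 13, 153], [132, 13, 189]]
side [[90, 10, 100], [108, 12, 103], [123, 12, 186]]
long [0.507 0.001 0.139]
short [ 0.593 -0.005  0.09 ]
purple [ 0.41  -0.082  0.139]
green2 [ 0.318 -0.22   0.139]
green1 [0.694 0.021 0.139]
redbox [ 0.707 -0.231  0.03 ]
cabinetcorner [0.669 0.15  0.   ]
tiprack [0.498 0.177 0.07 ]
instr [0.645 0.213 0.1  ]
```

Run:
```python
from h import *
s=r.snapshot("side");t=r.snapshot("top")
a,e=tri(s,(260.3,214.2),t,(254,180));b,e2=tri(s,(287.5,223.8),t,(252.4,205));print(a,e,b,e2)
hsv=cv2.cvtColor(t["color"],cv2.COLOR_RGB2HSV)
m=((hsv[...,2]>95)&(hsv[...,2]<172)).astype(np.uint8)*255
big=cv2.resize(t["color"][170:215,235:285,::-1],None,fx=12,fy=12,interpolation=2); cv2.imwrite("pics/lk.png",big)
x=np.zeros_like(m);x[178:208,247:261]=m[178:208,247:261]
n,l,st,ce=cv2.connectedComponentsWithStats(x);k=1+np.argmax(st[1:,4]);print(st[k],ce[k])
c=np.argwhere(l==k)[:,::-1].astype(float);P=np.array([onz(t,u,.139)[:2] for u in c])
(ctr,sz,an)=cv2.minAreaRect((P*1000).astype(np.float32));print(ctr,sz,an); w,v=np.linalg.eigh(np.cov(P.T));print(P.mean(0),np.degrees(np.arctan2(v[1,1],v[0,1])),np.sqrt(12*w))
# stand top
m2=(hsv[...,2]>172).astype(np.uint8);x=np.zeros_like(m2);x[145:222,240:282]=m2[145:222,240:282]
x=cv2.morphologyEx(x,cv2.MORPH_CLOSE,np.ones((3,3)))
c=np.argwhere(x)[:,::-1].astype(float);P=np.array([onz(t,u,.045)[:2] for u in c]);print("stand",cv2.minAreaRect((P*1000).astype(np.float32)))
# hole of long: boss white annulus
print("boss",onz(t,(230+205/7,140+415/7),.045))
T=np.array(s["cam_to_world"])
```

```text
[5.36243053e-01 2.93818009e-04 1.33168740e-01] 0.0007350629786028981 [0.48297715 0.00357636 0.13468768] 0.001580530542941604
[247 178  14  30 295] [252.69152542 192.80677966]
(508.5, 0.31345462799072266) (63.051612854003906, 27.545900344848633) 0.5311954021453857
[0.50759677 0.00202245] -178.40074267519614 [0.02597732 0.0573532 ]
stand ((553.8489990234375, 1.2661094665527344), (56.91374206542969, 146.846923828125), 84.52311706542969)
boss [0.51112719 0.00343467 0.045     ]
```

View pics/lk.png

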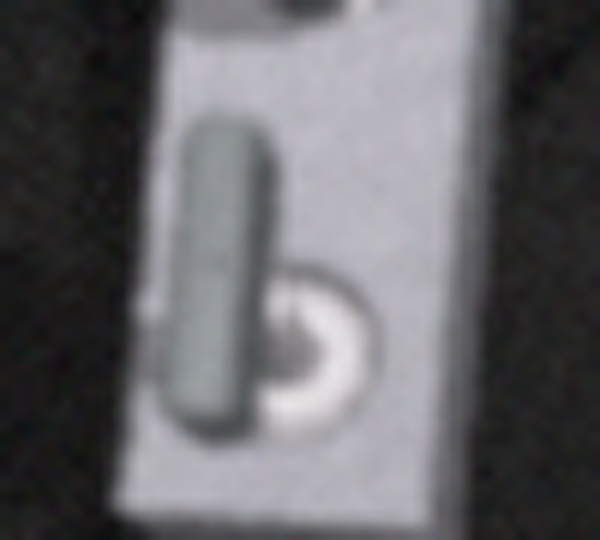

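```bash
cat >> h.py <<'E'
from scipy.spatial.transform import Rotation as R
def stat():
    s=r.get_state(); M=R.from_quat(s["eef_rot"]).as_matrix()
    print("t",round(s["clock"],2),"pos",s["tool_pos"].round(4),"xax",M[:,0].round(3),"yyaw",np.degrees(np.arctan2(M[1,1],M[0,1])).round(2),"q",s["q"].round(2),"F",s["contact_force"].round(1),"M",s["moment"].round(2),"op",round(s["opening"],3))
def tilt(yyaw_deg):
    "rotvec taking current tool to straight down with given jaw yaw"
    s=r.get_state(); M=R.from_quat(s["eef_rot"])
    a=np.radians(yyaw_deg); y=np.array([np.cos(a),np.sin(a),0]); x=np.array([0,0,-1.]); D=np.c_[x,y,np.cross(x,y)]
    return (R.from_matrix(D)*M.inv()).as_rotvec()
E
python3 - <<'E'
from h import *
stat()
for a in(85.5,-94.5): print(a,tilt(a))
t=r.snapshot("top")
print(onz(t,(252.75,192.1),.139), onz(t,(254.1,180.6),.139)-onz(t,(251.6,203.6),.139))
E
```

```text
t 0.4 pos [0.1875 0.5961 0.2636] xax [-0. -0. -1.] yyaw 72.54 q [-1.23  0.69 -0.19  1.57  0.16  0.9  -0.22] F [ 0.2 -0.5  0.2] M [ 0.04 -0.03 -0.02] op 1.001
85.5 [ 1.60676664e-04 -3.82287877e-05  2.26253469e-01]
-94.5 [-5.59638808e-05 -2.35217756e-04 -2.91533918e+00]
[0.50905154 0.00190133 0.139     ] [ 0.04936439 -0.00497529  0.        ]
```

{"op": "play_rows", "data": {"targets": [[[0,0,-0.145],[0.4,-0.74,0.2],0],[[0,0,-0.145],[0.4,-0.74,0.2],0],[[0,0,-0.145],[0.4,-0.74,0.2],0],[[0,0,-0.145],[0.4,-0.74,0.2],0],[[0,0,-0.145],[0.4,-0.74,0.2],0]], "newtons": 40}}

```text
clock: 0.95
tool_pos: [0.268, 0.447, 0.3042]
eef_rot: [0.35, 0.614, -0.35, 0.614]
contact_force: [0.6, 0.3, 1.2]
opening: 0.998
```

{"op": "play_rows", "data": {"targets": [[[0,0,-0.145],[0.4,-0.74,0],0],[[0,0,-0.145],[0.4,-0.74,0],0],[[0,0,-0.145],[0.4,-0.74,0],0],[[0,0,-0.145],[0.4,-0.74,0],0],[[0,0,-0.145],[0.4,-0.74,0],0]]}}

```text
clock: 1.45
tool_pos: [0.3481, 0.2991, 0.304]
eef_rot: [0.545, 0.45, -0.545, 0.45]
contact_force: [-0.1, 1.0, -0.4]
opening: 0.998
```

{"op": "play_rows", "data": {"targets": [[[0,0,-0.145],[0.4,-0.74,0],60],[[0,0,-0.145],[0.4,-0.74,0],60],[[0,0,-0.145],[0.4,-0.74,0],60],[[0,0,-0.145],[0.4,-0.74,0],60],[[0,0,-0.145],[0.4,-0.74,0],60]]}}

```text
clock: 1.95
tool_pos: [0.4281, 0.1512, 0.304]
eef_rot: [0.67, 0.228, -0.669, 0.228]
contact_force: [0.4, 0.2, -0.1]
opening: 0.762
```

Run:
```python
from h import *
stat();print(tilt(-94.5))
```

```text
t 1.95 pos [0.4281 0.1512 0.304 ] xax [ 0.001  0.001 -1.   ] yyaw -52.39 q [-0.72  0.44  0.42  2.02 -0.26  0.73 -1.06] F [ 0.4  0.2 -0.1] M [-0.01  0.18  0.07] op 0.762
[-2.90201089e-04  8.23307113e-04 -7.34898159e-01]
```

{"op": "play_rows", "data": {"targets": [[[0,0,-0.147],[0.405,-0.745,-0.2],110],[[0,0,-0.147],[0.405,-0.745,-0.3],110],[[0,0,-0.147],[0.405,-0.745,-0.5],110],[[0,0,-0.147],[0.405,-0.745,-0.5],110],[[0,0,-0.147],[0.405,-0.745,-0.5],110]]}}

```text
clock: 2.45
tool_pos: [0.5094, 0.0023, 0.2232]
eef_rot: [0.707, -0.028, -0.706, -0.028]
contact_force: [0.7, 0.3, 0.4]
opening: 0.564
```

Run:
```python
from h import *
stat();print(tilt(-94.5))
s=r.snapshot("side");t=r.snapshot("top")
crop(s,150,120,200,180,4,"pics/s1.png");crop(t,200,130,130,110,5,"pics/t1.png")
```

```text
t 2.45 pos [0.5094 0.0023 0.2232] xax [ 0.001  0.    -1.   ] yyaw -94.5 q [-0.4   0.66  0.51  1.98 -0.52  0.64 -1.2 ] F [0.7 0.3 0.4] M [ 0.05  0.17 -0.  ] op 0.564
[-3.92204189e-04  8.69461474e-04  7.94389371e-06]
```

View pics/s1.png

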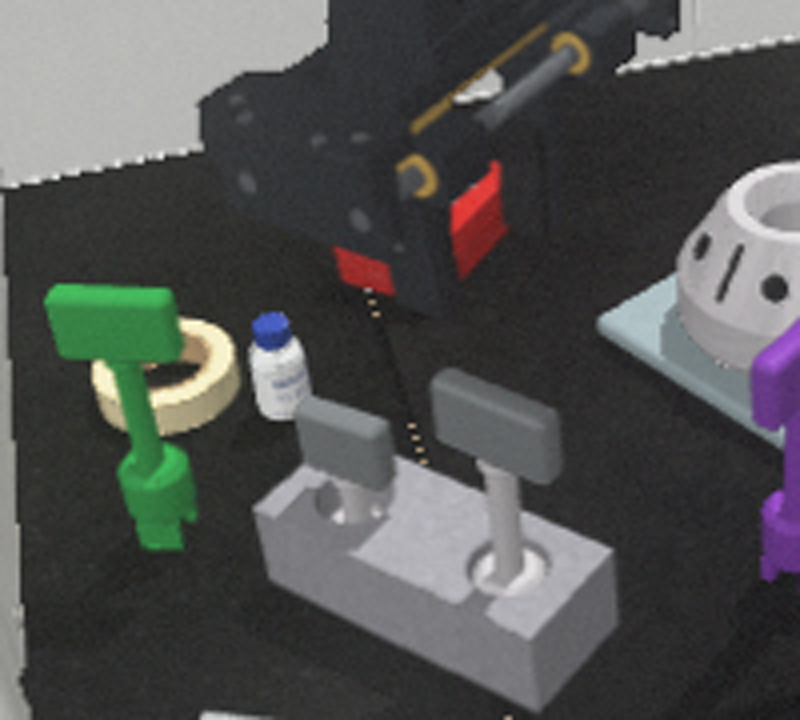

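View pics/t1.png

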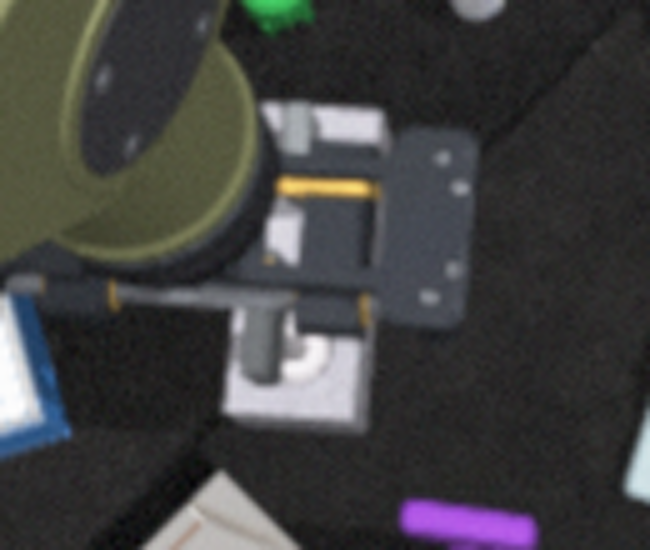

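The key is still upright below the open jaws (side crop about (497,425)) and the gripper is above it. I'll descend.

{"op": "play_rows", "data": {"targets": [[[0,0,0],[0,0,-0.5],110],[[0,0,0],[0,0,-0.5],110],[[0,0,0],[0,0,-0.5],110],[[0,0,0],[0,0,-0.5],110],[[0,0,0],[0,0,-0.38],110]]}}

```text
clock: 3.05
tool_pos: [0.5083, 0.0045, 0.1279]
eef_rot: [-0.707, 0.025, 0.707, 0.025]
contact_force: [0.1, 0.1, 0.0]
opening: 0.571
```

Run:
```python
from h import *
stat()
s=r.snapshot("side")
crop(s,200,180,130,120,5,"pics/s2.png")
```

```text
t 3.05 pos [0.5083 0.0045 0.1279] xax [-0.     0.001 -1.   ] yyaw -94.04 q [-0.3   0.8   0.34  2.04 -0.65  0.4  -1.09] F [0.1 0.1 0. ] M [-0.02  0.18 -0.03] op 0.571
```

View pics/s2.png

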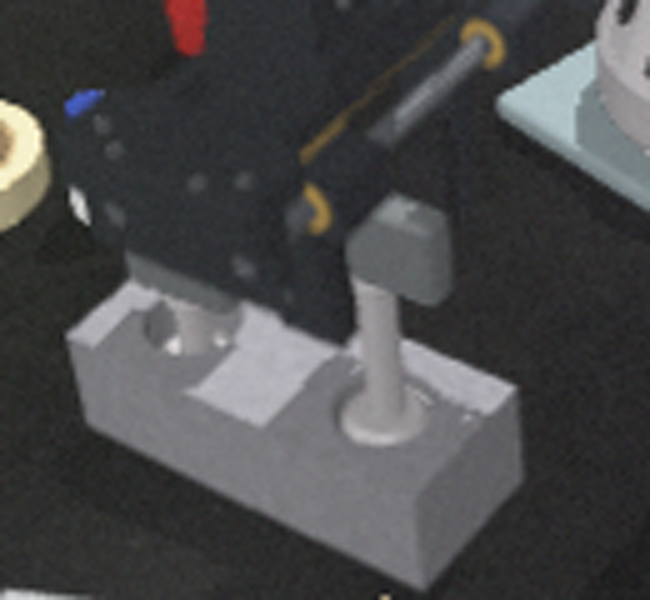

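{"op": "play_rows", "data": {"targets": [[[0,0,0],[0,-0.06,0],110],[[0,0,0],[0,0,0],200],[[0,0,0],[0,0,0],255],[[0,0,0],[0,0,0],255],[[0,0,0],[0,0,0],255]], "newtons": 40}}

```text
clock: 3.6
tool_pos: [0.5088, 0.001, 0.1291]
eef_rot: [0.707, -0.026, -0.706, -0.026]
contact_force: [-0.5, 0.1, 0.1]
opening: 0.23
```

{"op": "play_rows", "data": {"targets": [[[0,0,0],[0,0,0],255],[[0,0,0],[0,0,0],255],[[0,0,0],[0,0,0],255]]}}

```text
clock: 3.9
tool_pos: [0.5089, 0.0015, 0.1289]
eef_rot: [0.707, -0.025, -0.706, -0.026]
contact_force: [0.9, 1.7, 4.9]
opening: 0.164
```

Run:
```python
from h import *
stat()
```

```text
t 3.9 pos [0.5089 0.0015 0.1289] xax [ 0.001  0.001 -1.   ] yyaw -94.16 q [-0.29  0.8   0.34  2.04 -0.65  0.41 -1.09] F [0.9 1.7 4.9] M [0.66 0.12 0.03] op 0.164
```

{"op": "play_rows", "data": {"targets": [[[0,0,0],[0,0,0.2],255],[[0,0,0],[0,0,0.4],255],[[0,0,0],[0,0,0.5],255],[[0,0,0],[0,0,0.7],255],[[0,0,0],[0,0,0.7],255]]}}

```text
clock: 4.4
tool_pos: [0.5077, 0.0001, 0.2294]
eef_rot: [-0.706, 0.027, 0.707, 0.026]
contact_force: [0.0, -0.0, -0.8]
opening: 0.157
```

{"op": "play_rows", "data": {"targets": [[[0,0,0],[0,0,0.6],255],[[0,0,0],[0,0,0.4],255],[[0,0,0],[0,0,0],255]]}}

```text
clock: 4.7
tool_pos: [0.5093, -0.0001, 0.2704]
eef_rot: [0.708, -0.026, -0.705, -0.026]
contact_force: [-1.3, -0.8, -2.2]
opening: 0.162
```

Run:
```python
from h import *
stat()
s=r.snapshot("side");t=r.snapshot("top")
crop(s,180,80,180,220,2.7,"pics/s3.png");print(tilt(-22))
```

```text
t 4.7 pos [ 5.093e-01 -1.000e-04  2.704e-01] xax [ 0.004 -0.001 -1.   ] yyaw -94.24 q [-0.45  0.59  0.58  1.93 -0.46  0.75 -1.24] F [-1.3 -0.8 -2.2] M [ 0.    0.08 -0.05] op 0.162
[ 7.62821232e-04 -4.28300689e-04  1.26025155e+00]
```

View pics/s3.png

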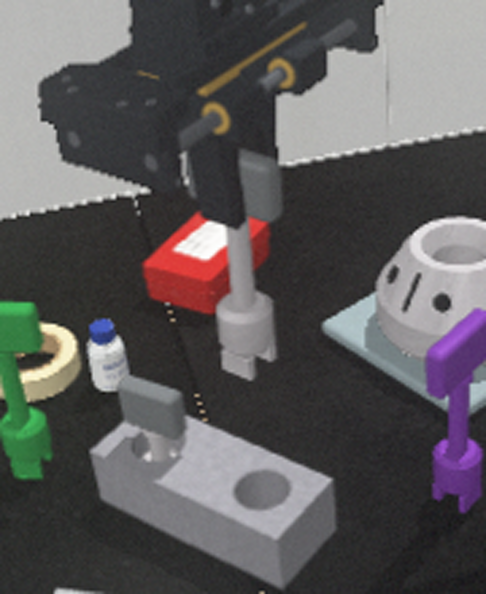

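{"op": "play_rows", "data": {"targets": [[[0,0,0.126],[-0.05,-0.6,0.1],255],[[0,0,0.126],[-0.05,-0.6,0.1],255],[[0,0,0.126],[-0.05,-0.6,0],255],[[0,0,0.126],[-0.05,-0.6,0],255],[[0,0,0.126],[-0.05,-0.6,0],255]]}}

```text
clock: 5.3
tool_pos: [0.4974, -0.12, 0.2751]
eef_rot: [-0.678, -0.196, 0.68, -0.196]
contact_force: [-0.1, -0.4, -0.8]
opening: 0.159
```

{"op": "play_rows", "data": {"targets": [[[0,0,0.126],[-0.05,-0.6,0],255],[[0,0,0.126],[-0.05,-0.6,0],255],[[0,0,0.126],[-0.05,-0.6,0],255],[[0,0,0.126],[-0.05,-0.6,0],255],[[0,0,0.126],[-0.05,-0.6,0],255]]}}

```text
clock: 5.8
tool_pos: [0.4873, -0.2399, 0.2749]
eef_rot: [-0.585, -0.398, 0.586, -0.396]
contact_force: [0.1, 0.5, -1.9]
opening: 0.16
```

{"op": "play_rows", "data": {"targets": [[[0,0,0],[0,0,0],255],[[0,0,0],[0,0,0],255]]}}

```text
clock: 6.0
tool_pos: [0.4876, -0.239, 0.2753]
eef_rot: [-0.587, -0.395, 0.587, -0.394]
contact_force: [0.7, 0.9, -0.6]
opening: 0.157
```

Run:
```python
from h import *
stat();print(tilt(-22))
s=r.snapshot("side");t=r.snapshot("top")
crop(s,270,60,160,170,3.5,"pics/s4.png");crop(t,300,140,140,110,5,"pics/t4.png")
```

```text
t 6.0 pos [ 0.4876 -0.239   0.2753] xax [-0.002  0.002 -1.   ] yyaw -22.18 q [ 0.28  0.57  0.16  1.81 -0.12  0.77  0.11] F [ 0.7  0.9 -0.6] M [-0.01  0.12  0.02] op 0.157
[-0.00170838 -0.00224209  0.00319188]
```

View pics/s4.png

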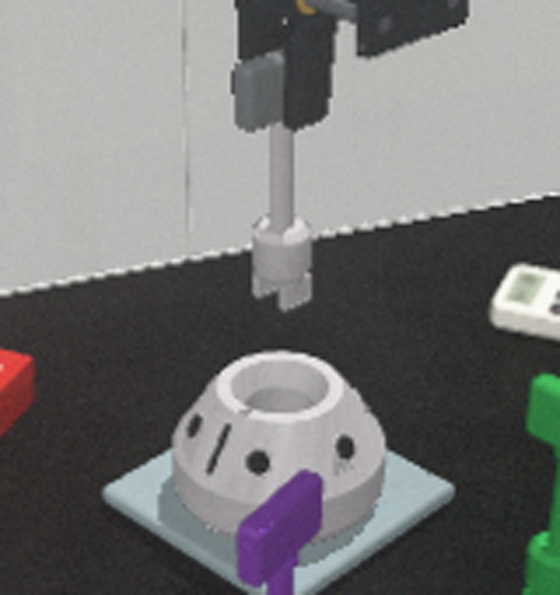

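View pics/t4.png

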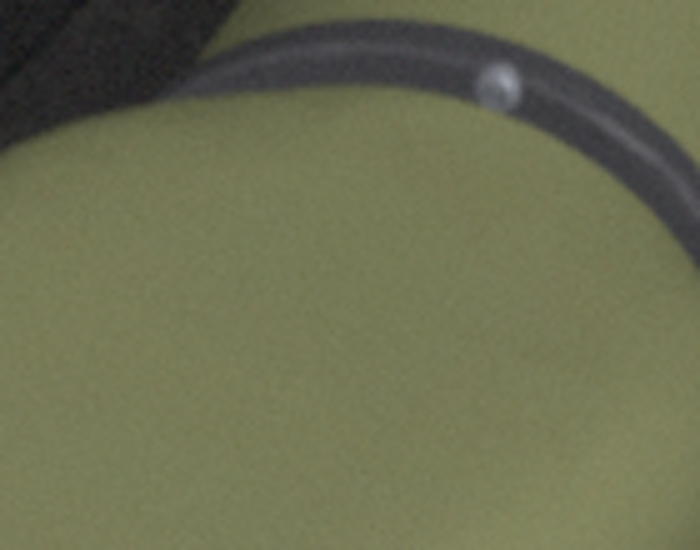

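Run:
```python
from h import *
s=r.snapshot("side");p=r.get_state()["tool_pos"]
for z in(.147,.16,.175,.19,.215,.235): print(z,proj(s,[p[0],p[1],z]))
print("rim",proj(s,[.489,-.242,.085]), "seen",(270+280/3.5,60+388/3.5))
g=cv2.cvtColor(s["color"],cv2.COLOR_RGB2GRAY)
hs=cv2.cvtColor(s["color"],cv2.COLOR_RGB2HSV)
for y in (100,104,108,112,126,130,134,138): print(y,g[y,338:364].tolist())
```

```text
0.147 [348.98419881 143.43509737]
0.16 [349.05275311 137.43907128]
0.175 [349.13181875 130.39564882]
0.19 [349.21077532 123.2159862 ]
0.215 [349.34190284 110.94044425]
0.235 [349.44613766 100.83511571]
rim [349.38803694 169.51099493] seen (350.0, 170.85714285714286)
100 [183, 185, 184, 183, 185, 184, 185, 181, 152, 157, 156, 154, 149, 141, 133, 181, 186, 181, 185, 183, 184, 184, 185, 183, 185, 185]
104 [184, 184, 181, 183, 182, 186, 184, 183, 152, 157, 157, 156, 149, 144, 133, 183, 183, 185, 185, 184, 183, 182, 185, 182, 184, 185]
108 [183, 184, 186, 185, 184, 186, 185, 182, 151, 155, 158, 155, 150, 142, 134, 184, 183, 182, 182, 182, 185, 182, 184, 184, 184, 184]
112 [182, 182, 186, 183, 186, 182, 183, 184, 153, 156, 158, 156, 149, 142, 134, 185, 183, 185, 182, 182, 184, 183, 182, 184, 185, 185]
126 [185, 184, 183, 175, 188, 191, 171, 165, 165, 159, 157, 159, 199, 214, 216, 219, 209, 205, 200, 197, 193, 174, 190, 182, 209, 217]
130 [189, 182, 209, 135, 135, 145, 153, 152, 160, 160, 161, 159, 168, 164, 159, 158, 146, 139, 134, 122, 85, 58, 57, 54, 57, 56]
134 [55, 53, 55, 104, 133, 141, 148, 148, 154, 154, 151, 148, 152, 147, 143, 140, 137, 131, 128, 121, 76, 55, 54, 57, 54, 57]
138 [53, 50, 54, 98, 130, 142, 144, 145, 149, 147, 149, 149, 147, 143, 144, 140, 133, 133, 131, 112, 59, 56, 56, 53, 55, 54]
```

{"op": "play_rows", "data": {"targets": [[[-0.001,-0.002,0.003],[0.035,-0.075,-0.4],255],[[0,0,0],[0,0,-0.4],255],[[0,0,0],[0,0,-0.4],255],[[0,0,0],[0,0,-0.2],255],[[0,0,0],[0,0,0],255]]}}

```text
clock: 6.65
tool_pos: [0.4896, -0.2409, 0.2196]
eef_rot: [0.585, 0.397, -0.585, 0.397]
contact_force: [0.6, -0.6, -1.1]
opening: 0.16
```

Run:
```python
from h import *
stat()
s=r.snapshot("side")
crop(s,270,80,160,150,4,"pics/s5.png")
```

```text
t 6.65 pos [ 0.4896 -0.2409  0.2196] xax [-0.  0. -1.] yyaw -21.76 q [ 0.29  0.65  0.13  1.86 -0.14  0.64  0.13] F [ 0.6 -0.6 -1.1] M [-0.01  0.04  0.08] op 0.16
```

View pics/s5.png

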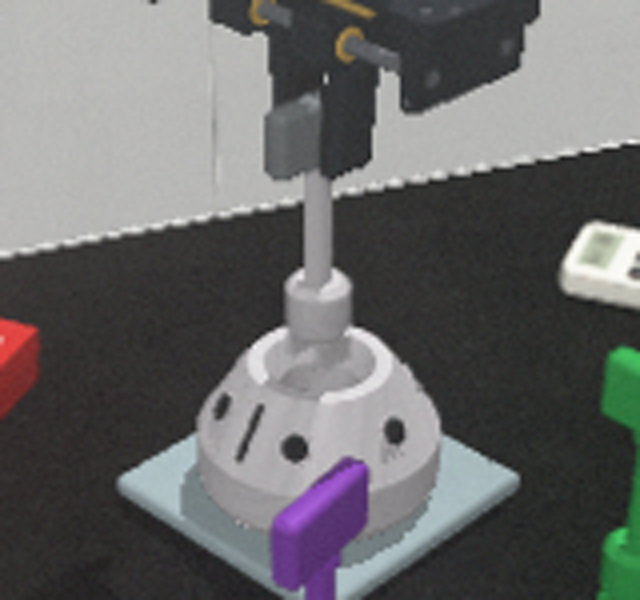

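{"op": "play_rows", "data": {"targets": [[[0,0,0],[0,-0.02,-0.15],255],[[0,0,0],[0,0,-0.15],255],[[0,0,0],[0,0,-0.15],255],[[0,0,0],[0,0,-0.15],255],[[0,0,0],[0,0,0],255]]}}

```text
clock: 7.2
tool_pos: [0.4894, -0.2427, 0.1956]
eef_rot: [0.586, 0.396, -0.586, 0.396]
contact_force: [0.7, 0.4, -1.2]
opening: 0.162
```

Run:
```python
from h import *
stat()
```

```text
t 7.2 pos [ 0.4894 -0.2427  0.1956] xax [ 0. -0. -1.] yyaw -21.83 q [ 0.3   0.69  0.12  1.88 -0.14  0.58  0.14] F [ 0.7  0.4 -1.2] M [-0.02  0.09 -0.01] op 0.162
```

Foot is at about 0.067, inside the bore, with no contact. I'll keep going.

{"op": "play_rows", "data": {"targets": [[[0,0,0],[0,0,-0.15],255],[[0,0,0],[0,0,-0.15],255],[[0,0,0],[0,0,-0.15],255],[[0,0,0],[0,0,-0.15],255],[[0,0,0],[0,0,0],255]]}}

```text
clock: 7.7
tool_pos: [0.4894, -0.2427, 0.1716]
eef_rot: [0.586, 0.396, -0.586, 0.396]
contact_force: [0.8, 0.0, -1.0]
opening: 0.16
```

Run:
```python
from h import *
stat()
```

```text
t 7.7 pos [ 0.4894 -0.2427  0.1716] xax [ 0. -0. -1.] yyaw -21.83 q [ 0.31  0.72  0.11  1.9  -0.15  0.52  0.14] F [ 0.8  0.  -1. ] M [-0.08  0.13 -0.  ] op 0.16
```

{"op": "play_rows", "data": {"targets": [[[0,0,0],[0,0,-0.06],255],[[0,0,0],[0,0,-0.06],255],[[0,0,0],[0,0,-0.06],255],[[0,0,0],[0,0,0],255]]}}

```text
clock: 8.1
tool_pos: [0.4898, -0.2429, 0.1651]
eef_rot: [0.586, 0.396, -0.585, 0.397]
contact_force: [0.3, 0.2, -1.3]
opening: 0.16
```

{"op": "play_rows", "data": {"targets": [[[0,0,0],[0,0,-0.05],255],[[0,0,0],[0,0,-0.05],255],[[0,0,0],[0,0,0],255]]}}

```text
clock: 8.4
tool_pos: [0.4898, -0.2429, 0.1611]
eef_rot: [0.586, 0.396, -0.585, 0.397]
contact_force: [-0.0, -0.3, -0.8]
opening: 0.162
```

Run:
```python
from h import *
stat()
```

```text
t 8.4 pos [ 0.4898 -0.2429  0.1611] xax [ 0.002 -0.001 -1.   ] yyaw -21.83 q [ 0.31  0.74  0.11  1.91 -0.15  0.5   0.14] F [-0.  -0.3 -0.8] M [-0.05  0.12  0.01] op 0.162
```

Past the tongue top with no contact, so the fork is over it. Now for the bottom.

{"op": "play_rows", "data": {"targets": [[[0,0,0],[0,0,-0.04],255],[[0,0,0],[0,0,-0.03],255],[[0,0,0],[0,0,0],255]]}}

```text
clock: 8.7
tool_pos: [0.4903, -0.2433, 0.1591]
eef_rot: [0.586, 0.395, -0.585, 0.397]
contact_force: [-0.2, 0.3, 3.3]
opening: 0.164
```

Run:
```python
from h import *
stat()
```

```text
t 8.7 pos [ 0.4903 -0.2433  0.1591] xax [ 0.003 -0.002 -1.   ] yyaw -21.84 q [ 0.31  0.74  0.11  1.91 -0.15  0.49  0.14] F [-0.2  0.3  3.3] M [-0.01  0.19 -0.05] op 0.164
```

{"op": "play_rows", "data": {"targets": [[[0,0,-0.1],[0,0,0],255],[[0,0,-0.1],[0,0,0],255],[[0,0,-0.1],[0,0,0],255],[[0,0,-0.1],[0,0,0],255],[[0,0,-0.1],[0,0,0],255]]}}

```text
clock: 9.2
tool_pos: [0.4901, -0.2428, 0.1591]
eef_rot: [0.666, 0.237, -0.665, 0.239]
contact_force: [-0.9, 0.8, 5.1]
opening: 0.162
```

Run:
```python
from h import *
stat()
```

```text
t 9.2 pos [ 0.4901 -0.2428  0.1591] xax [ 0.002 -0.002 -1.   ] yyaw -50.67 q [ 0.23  0.76  0.24  1.91 -0.34  0.51 -0.18] F [-0.9  0.8  5.1] M [0.21 0.43 0.13] op 0.162
```

{"op": "play_rows", "data": {"targets": [[[0,0,-0.1],[0,0,0],255],[[0,0,-0.1],[0,0,0],255],[[0,0,-0.1],[0,0,0],255],[[0,0,0],[0,0,0],255]]}}

```text
clock: 9.6
tool_pos: [0.4901, -0.2427, 0.159]
eef_rot: [0.694, 0.136, -0.694, 0.137]
contact_force: [-0.8, 0.4, 4.8]
opening: 0.161
```

Run:
```python
from h import *
stat()
```

```text
t 9.6 pos [ 0.4901 -0.2427  0.159 ] xax [ 0.001 -0.002 -1.   ] yyaw -67.74 q [ 0.19  0.77  0.32  1.91 -0.45  0.53 -0.37] F [-0.8  0.4  4.8] M [0.26 0.34 0.02] op 0.161
```

{"op": "play_rows", "data": {"targets": [[[0,0,-0.1],[0,0,0],255],[[0,0,-0.1],[0,0,0],255],[[0,0,-0.1],[0,0,0],255],[[0,0,0],[0,0,0],255]]}}

```text
clock: 10.0
tool_pos: [0.4901, -0.2427, 0.1591]
eef_rot: [0.707, 0.031, -0.706, 0.032]
contact_force: [-2.2, 0.8, 5.9]
opening: 0.161
```

Run:
```python
from h import *
stat()
```

```text
t 10.0 pos [ 0.4901 -0.2427  0.1591] xax [ 0.    -0.002 -1.   ] yyaw -84.92 q [ 0.14  0.78  0.4   1.92 -0.55  0.55 -0.57] F [-2.2  0.8  5.9] M [0.29 0.37 0.05] op 0.161
```

{"op": "play_rows", "data": {"targets": [[[0,0,-0.06],[0,0,0],255],[[0,0,0],[0,0,0],255]]}}

```text
clock: 10.2
tool_pos: [0.4901, -0.2427, 0.1591]
eef_rot: [0.707, 0.01, -0.707, 0.011]
contact_force: [-1.0, 1.3, 5.1]
opening: 0.161
```

Run:
```python
from h import *
stat()
```

```text
t 10.2 pos [ 0.4901 -0.2427  0.1591] xax [ 0.    -0.002 -1.   ] yyaw -88.3 q [ 0.13  0.79  0.42  1.92 -0.57  0.56 -0.61] F [-1.   1.3  5.1] M [0.3  0.39 0.03] op 0.161
```

{"op": "play_rows", "data": {"targets": [[[0,0,-0.05],[0,0,0],255],[[0,0,0],[0,0,0],255]]}}

```text
clock: 10.4
tool_pos: [0.49, -0.2426, 0.1591]
eef_rot: [0.707, -0.008, -0.707, -0.006]
contact_force: [-0.9, 1.8, 6.0]
opening: 0.165
```

Run:
```python
from h import *
stat()
```

```text
t 10.4 pos [ 0.49   -0.2426  0.1591] xax [ 0.    -0.002 -1.   ] yyaw -91.13 q [ 0.13  0.79  0.43  1.92 -0.59  0.56 -0.64] F [-0.9  1.8  6. ] M [0.34 0.53 0.1 ] op 0.165
```

{"op": "play_rows", "data": {"targets": [[[0,0,-0.05],[0,0,0],255],[[0,0,0],[0,0,0],255]]}}

```text
clock: 10.6
tool_pos: [0.4898, -0.2424, 0.159]
eef_rot: [-0.707, 0.025, 0.707, 0.024]
contact_force: [-1.9, 1.8, 6.2]
opening: 0.163
```

Run:
```python
from h import *
stat()
```

```text
t 10.6 pos [ 0.4898 -0.2424  0.159 ] xax [-0.    -0.001 -1.   ] yyaw -93.96 q [ 0.12  0.79  0.44  1.92 -0.6   0.57 -0.67] F [-1.9  1.8  6.2] M [0.38 0.59 0.27] op 0.163
```

{"op": "play_rows", "data": {"targets": [[[0,0,-0.05],[0,0,0],255],[[0,0,0],[0,0,0],255]]}}

```text
clock: 10.8
tool_pos: [0.4897, -0.2422, 0.159]
eef_rot: [-0.706, 0.042, 0.706, 0.041]
contact_force: [-2.1, 1.9, 6.8]
opening: 0.168
```

Run:
```python
from h import *
stat()
s=r.snapshot("side")
crop(s,270,80,160,150,4,"pics/s6.png")
```

```text
t 10.8 pos [ 0.4897 -0.2422  0.159 ] xax [-0.001 -0.001 -1.   ] yyaw -96.77 q [ 0.11  0.8   0.46  1.92 -0.62  0.57 -0.71] F [-2.1  1.9  6.8] M [0.57 0.67 0.51] op 0.168
```

View pics/s6.png

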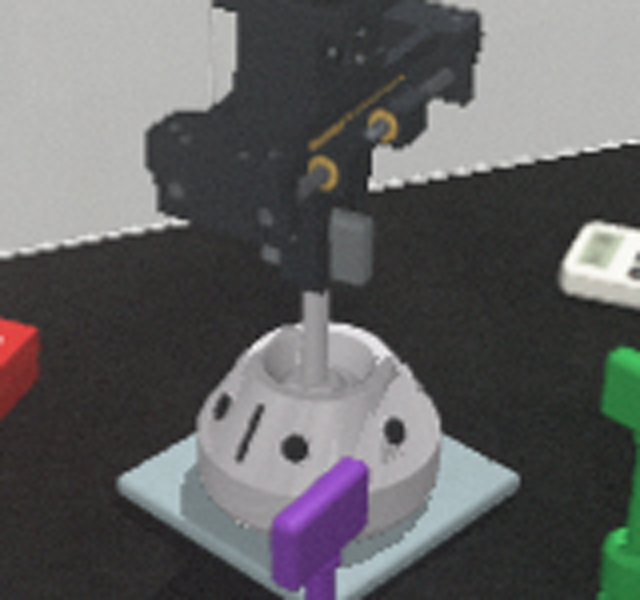

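At the stop: Mz climbed from 0.03 to 0.51 N m over the last three steps, and the key stands upright in the hub. I'll relax the twist, release and back off.

{"op": "play_rows", "data": {"targets": [[[0,0,0.08],[0,0,0.01],255],[[0,0,0],[0,0,0],120],[[0,0,0],[0,0,0],120],[[0,0,0],[0,0,0],120],[[0,0,0],[0,0,0],120]]}}

```text
clock: 11.35
tool_pos: [0.49, -0.2431, 0.1588]
eef_rot: [-0.707, 0.015, 0.707, 0.014]
contact_force: [-0.1, 0.5, -0.9]
opening: 0.5
```

Run:
```python
from h import *
stat()
```

```text
t 11.35 pos [ 0.49   -0.2431  0.1588] xax [-0.    -0.002 -1.   ] yyaw -92.34 q [ 0.12  0.79  0.44  1.92 -0.59  0.56 -0.65] F [-0.1  0.5 -0.9] M [ 0.02  0.19 -0.03] op 0.5
```

{"op": "play_rows", "data": {"targets": [[[0,0,0],[0,0,0.3],120],[[0,0,0],[0,0,0.6],120],[[0,0,0],[0,0,0.8],120],[[0,0,0],[0,0,0.8],120],[[0,0,0],[0,0,0.5],120]]}}

```text
clock: 11.85
tool_pos: [0.4903, -0.2437, 0.282]
eef_rot: [0.708, -0.016, -0.706, -0.013]
contact_force: [0.8, -0.2, 0.4]
opening: 0.532
```

{"op": "play_rows", "data": {"targets": [[[0,0,0],[-0.3,0.8,0.3],120],[[0,0,0],[-0.3,0.9,0.3],120],[[0,0,0],[-0.3,0.9,0],120],[[0,0,0],[-0.3,0.9,0],120],[[0,0,0],[-0.3,0.9,0],120]]}}

```text
clock: 12.35
tool_pos: [0.4293, -0.0658, 0.3038]
eef_rot: [0.707, -0.015, -0.707, -0.014]
contact_force: [1.5, 1.4, 0.1]
opening: 0.533
```

{"op": "play_rows", "data": {"targets": [[[0,0,0],[0,0.9,0],120],[[0,0,0],[0,0.9,0],120],[[0,0,0],[0,0,0],120]]}}

```text
clock: 12.65
tool_pos: [0.4297, 0.0101, 0.3031]
eef_rot: [-0.707, 0.011, 0.707, 0.011]
contact_force: [-0.3, -0.8, -0.3]
opening: 0.529
```

Run:
```python
from h import *
stat()
s=r.snapshot("side");t=r.snapshot("top")
cv2.imwrite("pics/s7.png",s["color"][:,:,::-1]);crop(t,220,130,190,130,4,"pics/t7.png")
crop(s,290,100,130,130,4.5,"pics/s7c.png")
```

```text
t 12.65 pos [0.4297 0.0101 0.3031] xax [-0.001  0.    -1.   ] yyaw -91.82 q [-0.59  0.46  0.69  2.09 -0.44  0.74 -1.22] F [-0.3 -0.8 -0.3] M [-0.02  0.16 -0.01] op 0.529
```

View pics/s7.png

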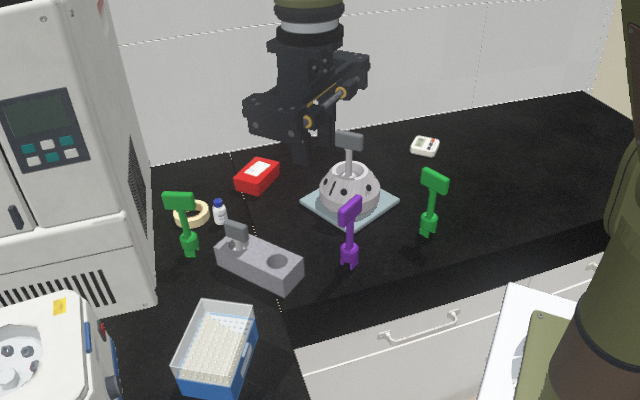

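View pics/t7.png

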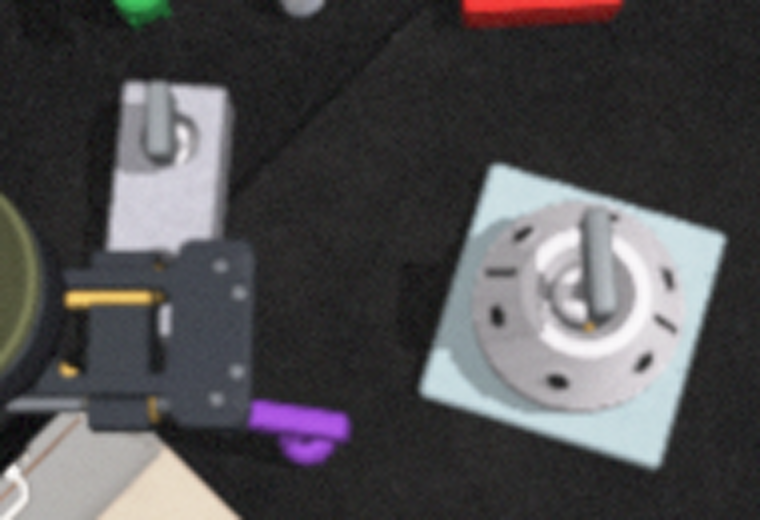

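View pics/s7c.png

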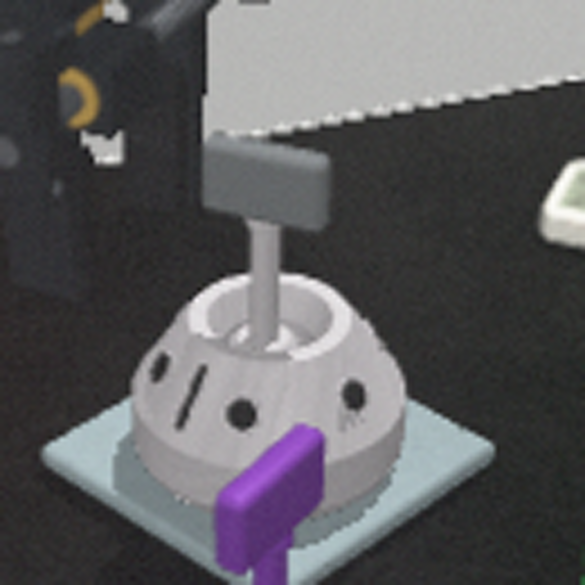

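Run:
```python
from h import *
s=r.snapshot("side");t=r.snapshot("top")
a=onz(t,(369.25,183),.169);b=onz(t,(371.25,208.5),.169);print("handle",a,b,np.degrees(np.arctan2(*(a-b)[1::-1])),(a+b)/2)
e=onz(t,(220+590/4,130+326/4),.040);d=e[:2]-[.489,-.242];print("tongue end",e,np.hypot(*d),np.degrees(np.arctan2(d[1],d[0])))
# handle centre height via two views (face corner ends of top edge)
print(tri(s,(290+208/4.5,100+140/4.5),t,(369.25,183)),tri(s,(290+322/4.5,100+158/4.5),t,(371.25,208.5)))
hsv=cv2.cvtColor(t["color"],cv2.COLOR_RGB2HSV);m=(hsv[...,0]>10)&(hsv[...,0]<32)&(hsv[...,1]>70);m[:180]=0;m[230:]=0;m[:,:340]=0;m[:,390:]=0
for y,x in np.argwhere(m): print((x,y),hsv[y,x],onz(t,(float(x),float(y)),.04)[:2]-[.489,-.242])
```

```text
handle [ 0.51500722 -0.24048438  0.169     ] [ 0.46249146 -0.2419212   0.169     ] 1.5672161775259903 [ 0.48874934 -0.24120279  0.169     ]
tongue end [ 0.47600791 -0.24902416  0.04      ] 0.014769329860857624 -151.60217582725394
(array([ 0.51623592, -0.24078438,  0.16543923]), np.float64(0.0008842540639841834)) (array([ 0.46377403, -0.24160537,  0.16851481]), np.float64(0.0025113698156997086))
(np.int64(366), np.int64(211)) [ 18 100 148] [-0.01171331 -0.0035738 ]
(np.int64(367), np.int64(211)) [ 19 124 169] [-0.01177875 -0.00591162]
(np.int64(368), np.int64(211)) [ 17  97 137] [-0.01184422 -0.0082496 ]
(np.int64(366), np.int64(212)) [ 17  84 149] [-0.01407398 -0.00346262]
(np.int64(367), np.int64(212)) [ 17  98 171] [-0.01413942 -0.00579935]
```

The checks agree: the tongue end is at about 22–28° (it was 68°), the handle top is at about 0.167 m and centred, and the short key hasn't moved. I'm handing in.

```bash
python3 -c "
from plant import r
print(r.finish_job())"
```

```text
the job is handed in; nothing more can be done
None
```

The lock screw is turned to its stop, and the long key is left standing seated in the hub. I handed the job in at about 13 s; no verdict is reported.

**What I did:** I took the long grey T-key from the stand, lowered its fork over the tongue and touched bottom at the expected height. I then turned it clockwise about 75° (the fork's play plus the screw's travel). The twisting moment rose from 0.03 to 0.51 N m over the last steps, which showed the stop. I eased the twist, let go and moved the arm clear.

**Last checks:**
- **Screw:** the tongue moved from about 68° to roughly 22–28°, so it turned about 40–46°. Judging its end position relied on only a few brass pixels still visible. The handle angle of 1.6° plus the 23° of play gives the same result.
- **Long key:** it stands upright, with its handle within about 2 mm of the hub's axis. The handle top is at about 0.165–0.169 m, so its centre is about 0.15 m up, as expected when seated. One of the two height sightings was off by 2.5 mm between the cameras.
- **Short key:** it looked unmoved in both views. I didn't measure its position again.
- **Robot:** the arm is clear, with no contact force beyond sensor noise.

No check failed.

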